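Fit the grinding cartridge into the bench seed mill and clamp it

TASK

Get the bench seed mill ready: swing its red clamp lever well clear of the round well, lift the grinding cartridge off its wooden block and fit it to the mill, turned so that the key underneath drops fully into the drive slot and the flange sits flush on the mill. Then swing the lever fully back home over the flange so that it holds the cartridge in. Leave the jar, the bun and the pastry brush where they are.

Things in the scene. Friction and masses are not known exactly. Their poses are not given: they have to be found in the camera images.
- mill: Seed mill: white block 160 (x) x 150 (y) x 50 mm high, fixed to the bench, its position and yaw vary. Origin: centre of its underside, directly below the centre of the well. In its top is a round well 72 mm across with the square brass drive (48 mm) in it, the drive's top flush with the block's top at 50 mm. A red clamp lever turns about an upright pin near the corner at block x +50, y +50 mm.
- drive_slot (a point): Centre of the mouth of the drive's key slot, 50 mm above the bench in the middle of the well. x runs along the slot's length, z up. The slot is 38 mm long, 18 mm wide, 17 mm deep, with a 2 mm chamfer. The drive starts at any angle within 0.5 rad either way of the block's x axis and turns stiffly (0.5 N m).
- lever_pivot (a point): Point on the lever's upright pivot pin, on the mill at half the height of the lever's arm (68 mm above the bench).
- lever_post (a point): Middle of the round upright finger post at the lever's free end, 16 mm in diameter, 95 mm from the pivot pin. It stands on the lever's arm, from 73 to 109 mm above the bench; this point is at 91 mm. Push it sideways, either way. The red arm is 14 mm wide and lies from 62 to 73 mm above the bench, clear of the block's top by 12 mm; a steel pad halfway along it reaches 28 mm towards the well when shut.
- lever (a joint): Angle of the clamp lever in rad. 0: shut (stop), the arm points along the block's -x and its pad lies over the edge of the well, 2 mm above a seated cartridge's flange, so it blocks fitting or removing the cartridge. It opens clockwise seen from above, up to 1.7 rad (stop); at 1.57 the arm points along the block's +y. It starts between 0 and 0.4 and stays where it is left; about 2 N at the post moves it.
- stand: Wooden parking block, 96 x 96 x 22 mm high, fixed, with a through hole 41 mm in diameter in which the cartridge's key hangs. Origin: centre of its underside.
- cartridge_grip (a point): Grinding cartridge (about 300 g), point on its upright axis to grip by: a black bar 30 mm long (along x) x 16 mm thick (along y) x 36 mm high stands on a steel flange 80 mm in diameter, 10 mm thick. This point is 22 mm above the flange's top, 14 mm below the bar's top, 46 mm above the foot of the key. Axes: x along bar and key, z up.
- cartridge_key (a point): Foot of the brass key under the cartridge, on the same axis: key 34 mm long (along x, parallel to the bar), 14 mm wide, 14 mm from the flange's underside. Either way round fits the slot. Seated, the flange lies on the mill's top and this point is 14 mm below the slot's mouth.
- jar_mid (a point): Closed amber jar, 66 mm in diameter, 85 mm high, loose; its middle. Leave alone.
- bun_mid (a point): Brown bun, 70 mm in diameter, 39 mm high, loose; its middle. Leave alone.
- brush: Pastry brush, 170 mm long, about 20 mm high, lying along its x axis, loose. Leave alone.
Things that resemble listed ones, but are neither listed nor needed, are in the scene too. What is shaped like the mill but blue is not meant.

How it is judged:
By the outcome, as a careful person would: the job done as asked, in the order asked, and still so for the second after the job is handed in, with the robot touching nothing.
It also fails if it takes over 72 s, if anything falls off the work surface, if the arm or the gripper's body presses on something with over 40 N, if the wrist force passes 120 N, or if a joint passes its speed limit or range.

ROBOT

A 6-joint arm with a two-finger parallel gripper is mounted at the origin on the work surface. World frame = base frame: x ahead of the robot, y to its left, z up, the work surface at z = 0. Lengths are in m, angles in rad, forces in N, time in s.
With the tool pointing down it reaches from about 0.35 to 0.85 m from the base axis. Payload 8.1 kg.
Tool frame: the origin (TCP) lies at the very end of the fingers, on their centre line; the grasp point (between the pads) lies 19 mm behind it; z points along the fingers, y is the direction in which the jaws open and shut (so a half turn about z gives the same grasp; the last joint's range is limited). The gripper opens to 93 mm and grips with 3 to 60 N. Pads are 15 mm wide; open, the fingers measure 128 mm over their backs; the gripper's body (75 mm by 188 mm) begins 65 mm behind the grasp point.
Start: joints at [1.071, 0.13, 1.488, -0, 1.523, -0.085], TCP at [0.242, 0.549, 0.219] pointing down, gripper open.
Joint ranges: [-2.96, 2.96], [-0.89, 2.26], [0.02, 2.5], [-1.34, 4.48], [0, 2.73], [-2.66, 2.66]. Speed limits (rad/s): [2.39, 2.39, 2.79, 3.14, 3.14, 3.14].

INTERFACE

Orientations are given as a rotation vector (axis times angle).
In Python, from plant import robot gives the robot as it stands.
- The arm moves only by the shell command python3 -m pendant 'ROWS' [OPENING] [FORCE]. ROWS is JSON, a list of rows, each an object with "delta_pos": the shift along the tool's x, y, z in m, a list of three; "spin": the turn about the tool's z in rad. In form: [{"delta_pos": [dx, dy, dz], "spin": spin}, ...]. A call has 1 to 10 rows; each row is the pose to reach, as a shift and turn from the pose measured when the call began, along the tool's axes at that moment; what a row does not reach only later rows make up. A row lasts 1/10 s, in which the tool goes at most 50 mm and 8.59 degrees, less where a joint would pass 70% of its speed; a pose out of reach is approached as far as the arm can. A call with a gripper value outside its range is refused whole. OPENING is the closure, from -1 (fully open) to 1 (shut), set as the call begins (- or left out, the last holds). The fingers move at their own pace and stop on an object; FORCE is the grip in N (left out, the last holds). Time passes only in rows, so rows that repeat a pose let the fingers close. It gives the time, the measured TCP pose, the force and the opening at its end, in the units of the state.
- robot.read_state(): the state, without advancing time (a new reading comes with each control period).
- robot.read_camera(name): name is "scene" or "top" or "wrist"; returns a dict with "color" (420x560x3 uint8, blue, green, red), "camera_matrix" (3x3 intrinsics, pixels), "D" ([k1, k2, p1, p2, k3] as OpenCV has them; the pictures are not rectified), "R" (3x3) and "t" (3): a world point X has camera coordinates R X + t. Camera axes: x right, y down, z forward; pixel columns grow to the right and rows downward; lengths in m; the calibration is good to about 2 mm. A picture is of the moment at which its call begins. There is no depth.
- robot.close_job(): hands the job in, once; it reports no verdict.
Trained networks look in the newest picture that a camera, given by its name, has taken for a name from the list of things; names that differ only in an ending like _2 or _b are one class to them, and where a whole thing is asked for, a point or a joint stands for the part that bears it (a point fixed in the world has none). Each returns a list of dicts, best first, with "score" (0 to 1); they miss things now and then, are a little off and sometimes report something else, mostly with a low value. They report only what shows in the picture. A call takes as long as a camera call. They do not tell look-alikes from the thing itself.
- robot.outline_of(camera, label): "mask" (420x560 bool, what is visible of it).
- robot.mark_of(camera, label): "location" ([x, y, z] in m, in the coordinates of the camera as it stood for that picture, good to about 4 mm: a listed point, or the origin of a listed thing).
The state is a dict: "t": time; "q": joint angles; "dq": joint speeds; "joint_torque": joint torques, N m; "tool_pos": TCP position; "orientation": TCP orientation; "force": force on the tool from outside, world axes, zero at the start; "wrist_torque": the same for the moment, N m; "opening": finger opening in m.
Only numpy, scipy, OpenCV 4.12 (cv2) and the standard library are available. Lean on these libraries where they do the work, as an engineer would, in place of code of your own. Each camera call takes 0.05 s, during which the arm holds its last target.

## Working session

There is one attempt and no reset: what is moved stays moved. The work goes in short steps, Python scripts to look and compute and a shell command to move; the robot and the scene stay as the last step left them, time stands still between calls to the robot, and variables do not carry over. Pictures are saved under pics/ and viewed, and the job is handed in when it is done.

```bash
ls; mkdir -p pics; cat > h.py <<'E'
from plant import robot
import numpy as np, cv2
def snap(cam,fn=None):
    c=robot.read_camera(cam)
    if fn: cv2.imwrite('pics/'+fn,c['color'])
    return c
def w(c,p): return np.array(c['R']).T@(np.array(p)-np.array(c['t']))
def pix(c,X):
    p,_=cv2.projectPoints(np.array([X],float),cv2.Rodrigues(np.array(c['R']))[0],np.array(c['t'],float),np.array(c['camera_matrix']),np.array(c['D'],float)); return p[0,0]
def ray(c,uv,z):
    u=cv2.undistortPoints(np.array([[uv]],float),np.array(c['camera_matrix']),np.array(c['D'],float))[0,0]
    R=np.array(c['R']);o=-R.T@np.array(c['t']);d=R.T@np.array([u[0],u[1],1.]);return o+d*(z-o[2])/d[2]
E
python3 - <<'E'
from h import *
s=robot.read_state();print({k:np.round(v,3).tolist() for k,v in s.items()})
for cam in ['scene','top']:
    c=snap(cam,cam+'0.png')
    for l in ['mill','drive_slot','lever_pivot','lever_post','stand','cartridge_grip','cartridge_key','jar_mid','bun_mid','brush']:
        for m in robot.mark_of(cam,l):
            X=w(c,m['location']);print(cam,l,round(m['score'],2),X.round(3),pix(c,X).round())
E
```

```text
pics
{'t': 0.0, 'q': [1.071, 0.131, 1.489, -0.0, 1.523, -0.085], 'dq': [0.0, -0.001, -0.0, 0.002, -0.0, 0.0], 'joint_torque': [-0.004, -55.987, -49.174, 0.076, 0.036, -0.0], 'tool_pos': [0.242, 0.549, 0.218], 'orientation': [-0.647, -3.074, 0.003], 'force': [-0.145, -0.626, 0.811], 'wrist_torque': [0.009, 0.014, -0.045], 'opening': 0.093}
scene mill 0.84 [ 0.252 -0.23   0.001] [209. 194.]
scene mill 0.75 [ 0.743 -0.408 -0.   ] [145. 305.]
scene mill 0.75 [ 0.295  0.26  -0.001] [343. 188.]
scene mill 0.58 [ 0.531 -0.18   0.002] [229. 241.]
scene drive_slot 0.72 [ 0.737 -0.409  0.049] [141. 289.]
scene drive_slot 0.68 [ 0.253 -0.228  0.046] [208. 183.]
scene drive_slot 0.64 [ 0.534 -0.182  0.056] [227. 227.]
scene drive_slot 0.64 [0.295 0.257 0.046] [343. 177.]
scene lever_pivot 0.88 [ 0.773 -0.35   0.069] [164. 291.]
scene lever_pivot 0.8 [ 0.565 -0.118  0.066] [251. 229.]
scene lever_pivot 0.8 [ 0.297 -0.177  0.066] [223. 183.]
scene lever_pivot 0.68 [0.325 0.323 0.072] [365. 174.]
scene lever_post 0.97 [ 0.68  -0.375  0.093] [154. 259.]
scene lever_post 0.67 [ 0.471 -0.128  0.089] [
[... 1160 characters left out ...]
98. 132.]
top lever_pivot 0.9 [ 0.304 -0.17   0.068] [341. 287.]
top lever_pivot 0.83 [ 0.568 -0.118  0.07 ] [324. 197.]
top lever_post 0.89 [0.234 0.299 0.087] [177. 309.]
top lever_post 0.73 [ 0.207 -0.175  0.092] [344. 322.]
top lever_post 0.66 [ 0.687 -0.373  0.096] [410. 157.]
top lever_post 0.5 [ 0.467 -0.119  0.093] [324. 229.]
top stand 0.92 [ 0.509  0.181 -0.001] [226. 219.]
top cartridge_grip 0.68 [0.506 0.179 0.058] [224. 217.]
top cartridge_key 0.69 [0.512 0.18  0.008] [226. 218.]
top jar_mid 0.62 [ 0.546 -0.377  0.037] [408. 208.]
top bun_mid 0.73 [ 0.732  0.06  -0.001] [266. 151.]
top bun_mid 0.67 [0.503 0.375 0.021] [162. 219.]
top brush 0.71 [ 0.733  0.059 -0.   ] [267. 151.]
```

View pics/scene0.png

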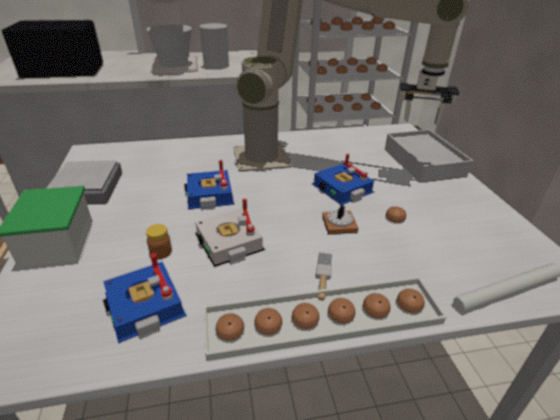

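View pics/top0.png

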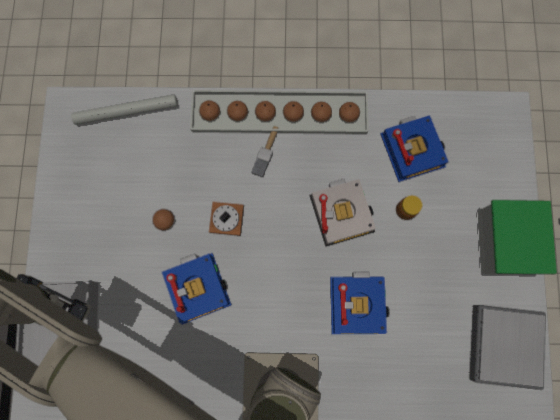

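```bash
python3 - <<'E'
from h import *
c=cv2.imread('pics/top0.png')
a=cv2.resize(c[165:255,295:385],None,fx=6,fy=6,interpolation=cv2.INTER_CUBIC)[:540,:]
b=cv2.resize(c[195:240,200:250],None,fx=5,fy=12) 
b=cv2.resize(c[190:245,200:242],None,fx=6,fy=6,interpolation=cv2.INTER_CUBIC)
o=np.zeros((540,a.shape[1]+b.shape[1],3),np.uint8);o[:,:a.shape[1]]=a;o[:b.shape[0],a.shape[1]:]=b
cv2.imwrite('pics/crop0.png',o);print(o.shape)
E
```

```text
(540, 792, 3)
```

View pics/crop0.png

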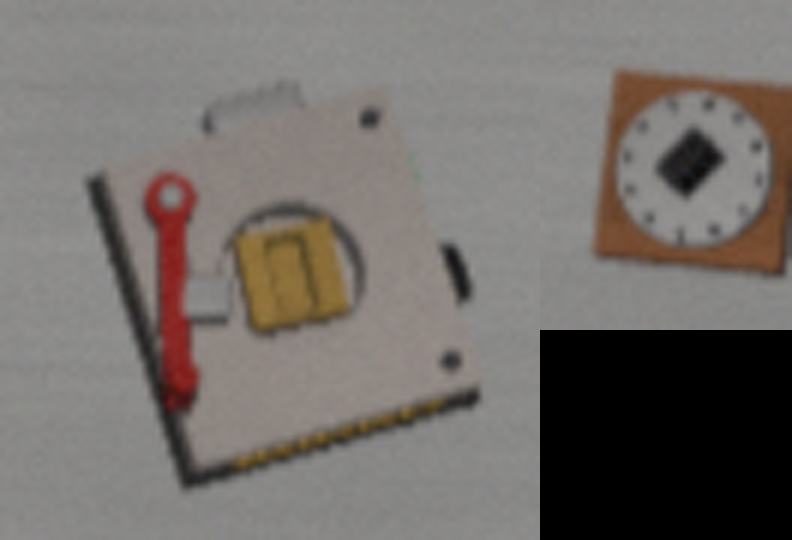

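```bash
cat >> h.py <<'E'
from scipy.spatial.transform import Rotation as Ro
def plan(X,yyaw=None,n=0):
    """tool-frame delta to world X; yyaw: desired world yaw of tool y (mod pi)"""
    s=robot.read_state();R=Ro.from_rotvec(s['orientation']).as_matrix()
    d=R.T@(np.array(X)-s['tool_pos']);yy=np.arctan2(R[1,1],R[0,1])
    q1n=np.arctan2(X[1],X[0]); print('t',round(s['t'],2),'tcp',np.round(s['tool_pos'],4),'yaw_y',round(yy,3),'q6',round(s['q'][5],3),'F',np.round(s['force'],1),'open',round(s['opening'],4))
    print('delta',d.round(4).tolist(),'dist',np.linalg.norm(d).round(3))
    if yyaw is not None:
        for k in (-2,-1,0,1,2):
            sp=-(yyaw+k*np.pi-yy)
            q6=s['q'][5]+sp+(q1n-s['q'][0])
            if abs(q6)<2.6: print(' spin',round(sp,3),'-> q6',round(q6,2))
E
python3 - <<'E'
from h import *
plan([0.46,0.18,0.27],1.57)
c=snap('wrist','w0.png')
print('cam in world',-np.array(c['R']).T@np.array(c['t']), np.array(c['R'])[2])
E
```

```text
t 1.1 tcp [0.2418 0.5491 0.2186] yaw_y 1.156 q6 -0.085 F [ 0.8 -0.9 -0.3] open 0.0932
delta [-0.3485, -0.2499, -0.0514] dist 0.432
 spin 2.728 -> q6 1.94
 spin -0.414 -> q6 -1.2
cam in world [0.16431799 0.58295132 0.38449517] [ 0.27258047 -0.11957922 -0.95467308]
```

View pics/w0.png

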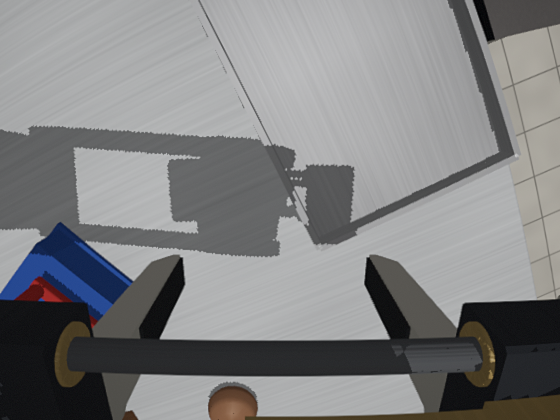

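```bash
python3 - <<'E'
from h import *
plan([0.56,0.18,0.25],1.57)
E
```

```text
t 1.15 tcp [0.2418 0.5491 0.2186] yaw_y 1.156 q6 -0.085 F [ 0.3 -0.4  0.3] open 0.093
delta [-0.44, -0.2096, -0.0314] dist 0.488
 spin 2.728 -> q6 1.88
 spin -0.414 -> q6 -1.26
```

```bash
python3 -m pendant '[{"delta_pos":[-0.04,-0.02,-0.03],"spin":-0.05},{"delta_pos":[-0.085,-0.04,-0.03],"spin":-0.1},{"delta_pos":[-0.13,-0.06,-0.03],"spin":-0.15},{"delta_pos":[-0.175,-0.08,-0.03],"spin":-0.2},{"delta_pos":[-0.22,-0.1,-0.03],"spin":-0.25},{"delta_pos":[-0.265,-0.12,-0.03],"spin":-0.3},{"delta_pos":[-0.31,-0.14,-0.03],"spin":-0.35},{"delta_pos":[-0.355,-0.16,-0.03],"spin":-0.4},{"delta_pos":[-0.4,-0.185,-0.03],"spin":-0.41},{"delta_pos":[-0.44,-0.21,-0.03],"spin":-0.41}]'
python3 - <<'E'
from h import *
c=snap('wrist','w1.png')
for l in ['cartridge_grip','stand','cartridge_key']:
  for m in robot.mark_of('wrist',l):
    X=w(c,m['location']);print(l,round(m['score'],2),X.round(4),pix(c,X).round())
plan([0.53,-0.18,0.25],1.57)
E
```

```text
t: 2.15
tool_pos: [0.561, 0.1778, 0.2487]
orientation: [0.007, 3.141, 0.0]
force: [0.7, 0.4, 0.2]
opening: 0.0927
cartridge_grip 0.78 [0.5063 0.1775 0.0519] [273. 132.]
cartridge_key 0.94 [0.5119 0.1815 0.0095] [277. 134.]
t 2.35 tcp [0.5602 0.1785 0.2484] yaw_y 1.563 q6 -1.342 F [-0.3  0.1  0.2] open 0.093
delta [0.0275, -0.3588, -0.0017] dist 0.36
 spin 3.135 -> q6 1.24
 spin -0.007 -> q6 -1.9
```

View pics/w1.png

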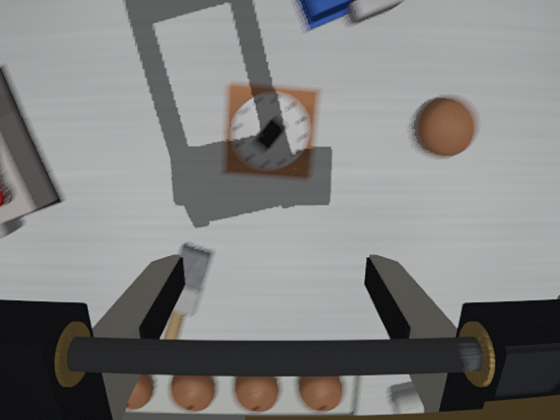

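```bash
python3 - <<'E'
from h import *
c=snap('wrist');I=c['color']
cv2.imwrite('pics/w1c.png',cv2.resize(I[70:195,210:335],None,fx=4.6,fy=4.6,interpolation=cv2.INTER_CUBIC))
for m in robot.mark_of('wrist','cartridge_grip'): print(w(c,m['location']).round(4))
# bar mask: dark pixels at crop
g=I.max(2); m=np.zeros_like(g);m[70:195,210:335]=(g<50)[70:195,210:335]
n,l,st,ce=cv2.connectedComponentsWithStats(m)
for i in range(1,n):
  if st[i,4]>60:
    ys,xs=np.where(l==i);r=cv2.minAreaRect(np.c_[xs,ys].astype(np.float32));b=cv2.boxPoints(r)
    print(st[i],r);print(np.array([ray(c,p,0.068)[:2] for p in b]).round(4), ray(c,r[0],0.068).round(4))
import pickle
E
```

```text
[0.5022 0.1788 0.0532]
[258 116  29  34 532] ((272.5365905761719, 132.3292694091797), (17.179115295410156, 32.015621185302734), 38.65980911254883)
[[0.5112 0.1617]
 [0.4881 0.1809]
 [0.4981 0.1935]
 [0.5215 0.1744]] [0.5046 0.1777 0.068 ]
```

View pics/w1c.png

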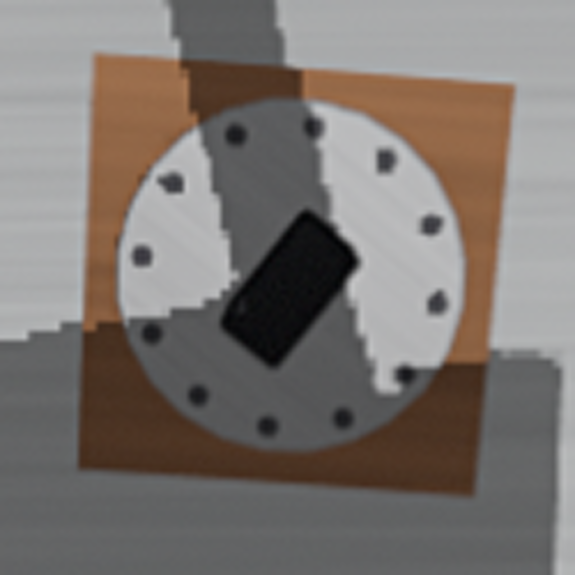

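```bash
python3 -m pendant '[{"delta_pos":[0,-0.04,0],"spin":0},{"delta_pos":[-0.01,-0.09,0],"spin":0},{"delta_pos":[-0.01,-0.14,0],"spin":0},{"delta_pos":[-0.02,-0.19,0],"spin":0},{"delta_pos":[-0.02,-0.24,0],"spin":0},{"delta_pos":[-0.02,-0.28,0],"spin":0},{"delta_pos":[-0.02,-0.32,0],"spin":0},{"delta_pos":[-0.02,-0.36,0],"spin":0},{"delta_pos":[-0.02,-0.36,0],"spin":0},{"delta_pos":[-0.02,-0.36,0],"spin":0}]'
python3 - <<'E'
from h import *
c=snap('wrist','w2.png');I=c['color']
for l in ['mill','drive_slot','lever_post','lever_pivot']:
  for m in robot.mark_of('wrist',l):
    X=w(c,m['location']);print(l,round(m['score'],2),X.round(4),pix(c,X).round())
plan([0.53,-0.18,0.25],1.57)
cv2.imwrite('pics/w2c.png',cv2.resize(I[20:270,140:420],None,fx=2.4,fy=2.4,interpolation=cv2.INTER_CUBIC))
E
```

```text
t: 3.45
tool_pos: [0.5779, -0.1788, 0.2485]
orientation: [-0.007, -3.141, -0.002]
force: [0.3, 1.0, -0.1]
opening: 0.0928
mill 0.66 [ 0.7396 -0.4063 -0.0033] [105. 295.]
mill 0.65 [ 0.5318 -0.1779 -0.001 ] [274. 136.]
drive_slot 0.57 [ 0.7419 -0.404   0.0512] [ 88. 319.]
drive_slot 0.55 [ 0.5344 -0.1816  0.0531] [271. 143.]
lever_post 0.97 [ 0.4687 -0.1176  0.0906] [345.  71.]
lever_post 0.93 [ 0.6807 -0.3738  0.0917] [ 87. 292.]
lever_pivot 0.87 [ 0.5622 -0.1192  0.0701] [335. 174.]
t 3.7 tcp [ 0.5781 -0.178   0.2486] yaw_y 1.569 q6 -1.952 F [-1.   0.9 -0.3] open 0.0932
delta [0.0481, -0.0021, -0.0014] dist 0.048
 spin 3.14 -> q6 1.24
 spin -0.001 -> q6 -1.9
```

View pics/w2.png

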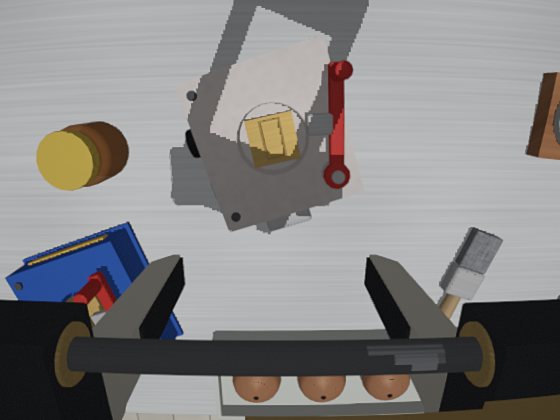

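View pics/w2c.png

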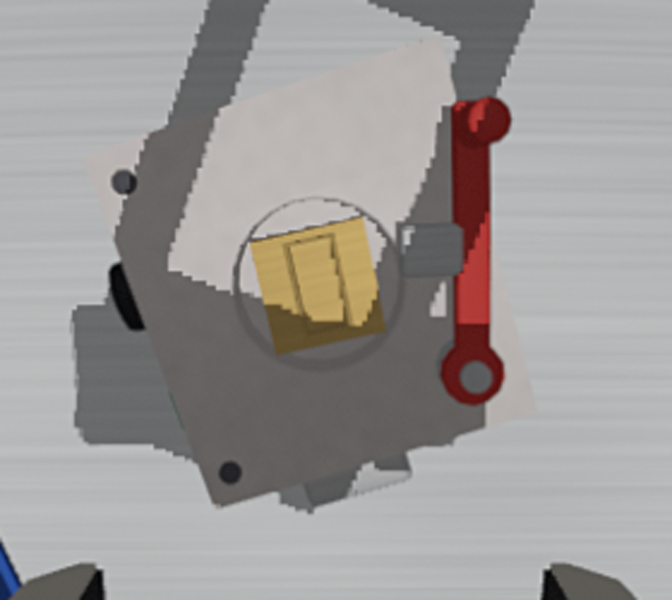

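```bash
python3 - <<'E'
from h import *
c=snap('wrist')
def P(u,v,z=.05): return ray(c,(140+(u+.5)/2.4-.5,20+(v+.5)/2.4-.5),z)
def ang(a,b): d=(P(*b)-P(*a))[:2];return np.arctan2(-d[1],-d[0]) if False else np.arctan2(d[1],d[0]), np.linalg.norm(d)
print('well',P(317,284))
for n,a,b in [('drL',(277,354),(250,243)),('drR',(384,331),(363,215)),('drB',(277,354),(384,331)),('drT',(250,243),(363,215)),('slL',(308,332),(287,243)),('slT',(287,243),(333,233)),('blkL',(217,505),(90,165)),('blkB',(217,505),(537,410))]:
  print(n,ang(a,b))
print('drive c',np.mean([P(*p) for p in [(277,354),(250,243),(384,331),(363,215)]],0))
print('pivot',P(475,376,.078),'post',P(489,119,.109))
E
```

```text
well [ 0.52982592 -0.17992283  0.05      ]
drL (np.float64(-2.92071279729181), np.float64(0.0475382585632541))
drR (np.float64(-2.9473625379471735), np.float64(0.04865816609590356))
drB (np.float64(1.7827299181466452), np.float64(0.04648864221878301))
drT (np.float64(1.806047052996751), np.float64(0.04778829045756401))
slL (np.float64(-2.9171618248802678), np.float64(0.037879537821327275))
slT (np.float64(1.7784676864258027), np.float64(0.019367699636390175))
blkL (np.float64(-2.8336351132376087), np.float64(0.1538944746487151))
blkB (np.float64(1.8715429420402079), np.float64(0.14786450764420558))
drive c [ 0.53091199 -0.17930409  0.05      ]
pivot [ 0.56314813 -0.11708236  0.078     ] post [ 0.46875485 -0.12172436  0.109     ]
```

```bash
python3 - <<'E'
from h import *
plan([0.4687,-0.1215,0.079],1.62)
E
```

```text
t 3.75 tcp [ 0.5781 -0.1783  0.2486] yaw_y 1.568 q6 -1.953 F [0.8 0.4 0.2] open 0.0931
delta [0.1095, 0.0564, 0.1697] dist 0.21
 spin 3.09 -> q6 1.27
 spin -0.052 -> q6 -1.87
```

```bash
python3 -m pendant '[{"delta_pos":[0.03,0.02,0],"spin":-0.02},{"delta_pos":[0.07,0.04,0],"spin":-0.05},{"delta_pos":[0.11,0.056,0.02],"spin":-0.05},{"delta_pos":[0.11,0.056,0.06],"spin":-0.05},{"delta_pos":[0.11,0.056,0.1],"spin":-0.05},{"delta_pos":[0.11,0.056,0.14],"spin":-0.05},{"delta_pos":[0.11,0.056,0.17],"spin":-0.05},{"delta_pos":[0.11,0.056,0.17],"spin":-0.05},{"delta_pos":[0.11,0.056,0.17],"spin":-0.05}]' -1
python3 -m pendant '[{"delta_pos":[0,0,0],"spin":0},{"delta_pos":[0,0,0],"spin":0},{"delta_pos":[0,0,0],"spin":0},{"delta_pos":[0,0,0],"spin":0},{"delta_pos":[0,0,0],"spin":0}]' 0.45 10
python3 - <<'E'
from h import *
c=snap('wrist','w3.png')
s=robot.read_state();R=Ro.from_rotvec(s['orientation']).as_matrix();p0=s['tool_pos']
yy=np.arctan2(R[1,1],R[0,1]);print(p0.round(4),yy,s['opening'])
piv=np.array([.563,-.117]);
for th in np.arange(.256,1.65,.1):
  a=np.pi+.305-th; X=np.array([*(piv+.0945*np.array([np.cos(a),np.sin(a)])),.079])
  print(round(th,2),(R.T@(X-p0)).round(3).tolist(),'spin',round(th-.256,2))
E
```

```text
t: 4.65
tool_pos: [0.4682, -0.1215, 0.0792]
orientation: [0.076, -3.14, -0.001]
force: [1.0, 0.8, -1.3]
opening: 0.0926
t: 5.15
tool_pos: [0.4684, -0.1216, 0.0796]
orientation: [0.076, -3.141, -0.001]
force: [-0.4, 0.5, 0.4]
opening: 0.0576
[ 0.4683 -0.1216  0.0794] 1.619096124343486 0.0534171080501458
0.26 [-0.0, -0.0, 0.0] spin 0.0
0.36 [-0.001, 0.009, 0.0] spin 0.1
0.46 [-0.002, 0.019, 0.0] spin 0.2
0.56 [-0.005, 0.028, 0.0] spin 0.3
0.66 [-0.008, 0.037, 0.0] spin 0.4
0.76 [-0.012, 0.045, 0.0] spin 0.5
0.86 [-0.017, 0.053, 0.0] spin 0.6
0.96 [-0.023, 0.061, 0.0] spin 0.7
1.06 [-0.029, 0.068, 0.0] spin 0.8
1.16 [-0.036, 0.074, 0.0] spin 0.9
1.26 [-0.044, 0.079, 0.0] spin 1.0
1.36 [-0.052, 0.084, 0.0] spin 1.1
1.46 [-0.061, 0.088, 0.0] spin 1.2
1.56 [-0.069, 0.091, 0.0] spin 1.3
```

View pics/w3.png

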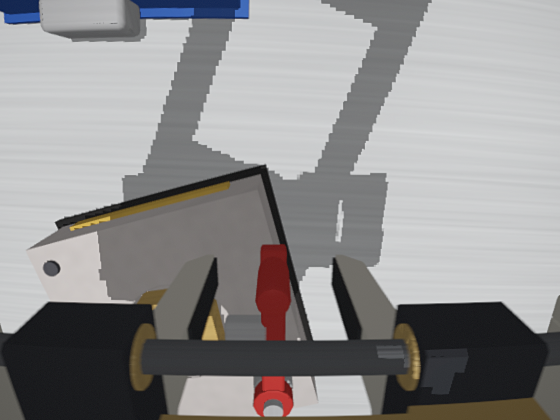

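```bash
python3 -m pendant '[{"delta_pos":[0,0,0],"spin":0},{"delta_pos":[0,0,0],"spin":0},{"delta_pos":[0,0,0],"spin":0},{"delta_pos":[-0.001,0.009,0],"spin":0.1},{"delta_pos":[-0.002,0.019,0],"spin":0.2},{"delta_pos":[-0.005,0.028,0],"spin":0.3},{"delta_pos":[-0.008,0.037,0],"spin":0.4},{"delta_pos":[-0.012,0.045,0],"spin":0.5},{"delta_pos":[-0.017,0.053,0],"spin":0.6},{"delta_pos":[-0.023,0.061,0],"spin":0.7}]'
python3 - <<'E'
from h import *
s=robot.read_state();R=Ro.from_rotvec(s['orientation']).as_matrix();p0=s['tool_pos']
yy=np.arctan2(R[1,1],R[0,1]);print(p0.round(4),yy,s['opening'],s['force'].round(1))
th0=.256+1.619-yy;print('th tool',th0)
piv=np.array([.563,-.117]);
for th in np.arange(1.05,1.66,.1):
  a=np.pi+.305-th; X=np.array([*(piv+.0945*np.array([np.cos(a),np.sin(a)])),.079])
  print(round(th,2),(R.T@(X-p0)).round(3).tolist(),'spin',round(th-th0,2))
E
```

```text
t: 6.2
tool_pos: [0.4881, -0.0594, 0.0794]
orientation: [-1.012, -2.973, 0.0]
force: [-0.7, -2.5, 0.9]
opening: 0.0257
[ 0.4881 -0.0594  0.0794] 0.9148663520307296 0.0256797583699645 [-0.7 -2.5  0.9]
th tool 0.9601336479692704
1.05 [-0.0, 0.008, 0.0] spin 0.09
1.15 [-0.002, 0.018, 0.0] spin 0.19
1.25 [-0.004, 0.027, 0.0] spin 0.29
1.35 [-0.007, 0.036, 0.0] spin 0.39
1.45 [-0.011, 0.044, 0.0] spin 0.49
1.55 [-0.016, 0.053, 0.0] spin 0.59
1.65 [-0.022, 0.06, 0.0] spin 0.69
```

```bash
python3 -m pendant '[{"delta_pos":[0,0.008,0],"spin":0.09},{"delta_pos":[-0.002,0.018,0],"spin":0.19},{"delta_pos":[-0.004,0.027,0],"spin":0.29},{"delta_pos":[-0.007,0.036,0],"spin":0.39},{"delta_pos":[-0.011,0.044,0],"spin":0.49},{"delta_pos":[-0.016,0.053,0],"spin":0.59},{"delta_pos":[-0.020,0.058,0],"spin":0.66},{"delta_pos":[-0.020,0.058,0],"spin":0.66}]'
python3 -m pendant '[{"delta_pos":[0,-0.004,0],"spin":0},{"delta_pos":[0,-0.004,0],"spin":0},{"delta_pos":[0,-0.004,0],"spin":0},{"delta_pos":[0,-0.004,-0.04],"spin":0},{"delta_pos":[0,-0.004,-0.08],"spin":0},{"delta_pos":[0,-0.004,-0.12],"spin":0},{"delta_pos":[0,-0.004,-0.16],"spin":0},{"delta_pos":[0,-0.004,-0.17],"spin":0}]' -1
python3 - <<'E'
from h import *
c=snap('top');cv2.imwrite('pics/t1.png',cv2.resize(c['color'][120:260,200:400],None,fx=3.5,fy=3.5))
for m in robot.mark_of('top','lever_post'): print(w(c,m['location']).round(3),m['score'])
c=snap('scene');cv2.imwrite('pics/s1.png',c['color'])
plan([0.5046,0.1777,0.2],-.692+1.571)
E
```

```text
t: 7.0
tool_pos: [0.5396, -0.0254, 0.0792]
orientation: [-1.921, -2.484, 0.001]
force: [-0.2, -0.2, -0.2]
opening: 0.0256
t: 7.8
tool_pos: [0.5382, -0.0269, 0.2552]
orientation: [1.917, 2.481, 0.006]
force: [1.2, 0.1, 0.9]
opening: 0.085
[0.233 0.291 0.088] 0.81
[ 0.688 -0.374  0.097] 0.7
[ 0.209 -0.172  0.09 ] 0.65
t 7.95 tcp [ 0.5362 -0.0266  0.2492] yaw_y 0.254 q6 -0.4 F [-0.6  0.8 -0.7] open 0.0919
delta [0.2057, 0.0209, 0.0492] dist 0.213
 spin -0.625 -> q6 -0.54
```

View pics/t1.png

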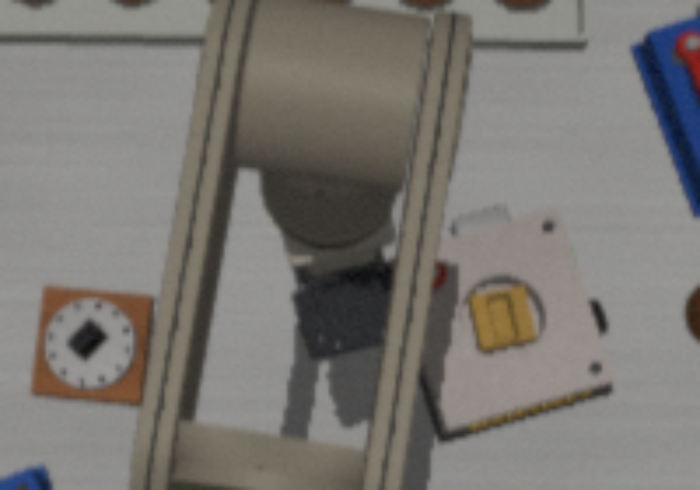

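View pics/s1.png

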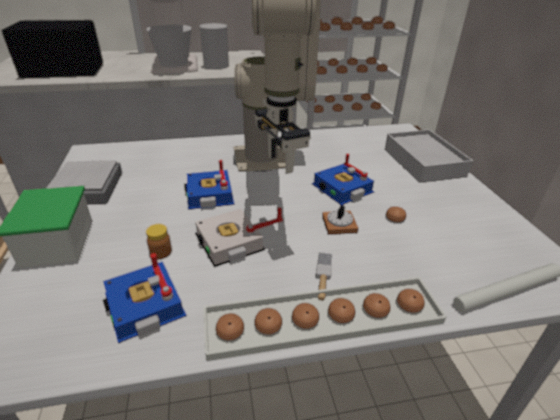

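```bash
python3 -m pendant '[{"delta_pos":[0.03,0.003,0],"spin":-0.1},{"delta_pos":[0.07,0.007,0],"spin":-0.2},{"delta_pos":[0.11,0.011,0.01],"spin":-0.33},{"delta_pos":[0.15,0.015,0.03],"spin":-0.46},{"delta_pos":[0.18,0.018,0.05],"spin":-0.58},{"delta_pos":[0.206,0.021,0.07],"spin":-0.625},{"delta_pos":[0.206,0.021,0.1],"spin":-0.625},{"delta_pos":[0.206,0.021,0.12],"spin":-0.625},{"delta_pos":[0.206,0.021,0.12],"spin":-0.625}]' -1
python3 - <<'E'
from h import *
plan([0.5046,0.1777,0.04],-.692+1.571)
c=snap('wrist','w4.png')
E
```

```text
t: 8.85
tool_pos: [0.5001, 0.1772, 0.1229]
orientation: [-1.06, -2.948, 0.009]
force: [-0.8, 0.2, -1.2]
opening: 0.0931
t 8.85 tcp [0.5001 0.1772 0.1229] yaw_y 0.88 q6 -0.636 F [-0.8  0.2 -1.2] open 0.0931
delta [-0.0037, 0.0039, 0.0828] dist 0.083
 spin 0.001 -> q6 -0.54
```

View pics/w4.png

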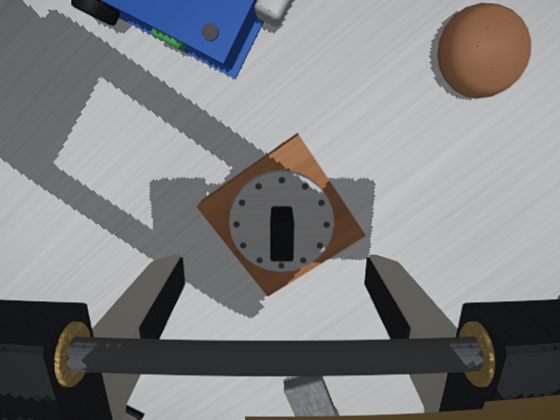

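```bash
python3 -m pendant '[{"delta_pos":[-0.004,0.004,0.02],"spin":0},{"delta_pos":[-0.004,0.004,0.045],"spin":0},{"delta_pos":[-0.004,0.004,0.07],"spin":0},{"delta_pos":[-0.004,0.004,0.083],"spin":0},{"delta_pos":[-0.004,0.004,0.083],"spin":0}]' -1
python3 -m pendant '[{"delta_pos":[0,0,0],"spin":0},{"delta_pos":[0,0,0],"spin":0},{"delta_pos":[0,0,0],"spin":0},{"delta_pos":[0,0,0],"spin":0},{"delta_pos":[0,0,0],"spin":0},{"delta_pos":[0,0,0],"spin":0},{"delta_pos":[0,0,0],"spin":0},{"delta_pos":[0,0,0],"spin":0},{"delta_pos":[0,0,0],"spin":0},{"delta_pos":[0,0,0],"spin":0}]' 1 30
python3 - <<'E'
from h import *
plan([0.5046,0.1777,0.04],-.692+1.571)
E
```

```text
t: 9.4
tool_pos: [0.5054, 0.1772, 0.0409]
orientation: [-1.062, -2.947, 0.009]
force: [-0.3, 0.7, -0.3]
opening: 0.0931
t: 10.4
tool_pos: [0.5053, 0.1772, 0.0408]
orientation: [-1.061, -2.947, 0.009]
force: [1.3, 1.7, 0.1]
opening: 0.0173
t 10.4 tcp [0.5053 0.1772 0.0408] yaw_y 0.879 q6 -0.638 F [1.3 1.7 0.1] open 0.0173
delta [0.0008, -0.0001, 0.0008] dist 0.001
 spin 0.0 -> q6 -0.54
```

```bash
python3 -m pendant '[{"delta_pos":[0,0,0],"spin":0},{"delta_pos":[0,0,-0.02],"spin":0},{"delta_pos":[0,0,-0.05],"spin":0},{"delta_pos":[0,0,-0.09],"spin":0},{"delta_pos":[0,0,-0.13],"spin":0},{"delta_pos":[0,0,-0.16],"spin":0},{"delta_pos":[0,0,-0.16],"spin":0},{"delta_pos":[0,0,-0.16],"spin":0}]'
python3 - <<'E'
from h import *
c=snap('wrist','w5.png');s=robot.read_state();R=Ro.from_rotvec(s['orientation']).as_matrix()
cv2.imwrite('pics/w5c.png',cv2.resize(c['color'][130:400,130:430],None,fx=2.2,fy=2.2))
for dz,n in ((-.028,'top'),(-.019,'grip')):
  print(n,pix(c,s['tool_pos']+R@[0,0,dz]))
for e in (-.015,.015): print(pix(c,s['tool_pos']+R@[e,0,-.028]))
for l in ('cartridge_grip','cartridge_key'):
  for m in robot.mark_of('wrist',l): print(l,m['score'],(R.T@(w(c,m['location'])-s['tool_pos'])).round(4))
plan([0.5305,-.1793,.2],.216+np.pi/2)
E
```

```text
t: 11.2
tool_pos: [0.5069, 0.1776, 0.2001]
orientation: [-1.061, -2.947, 0.009]
force: [-0.0, 0.4, -3.6]
opening: 0.0154
top [273.79414786 299.37123066]
grip [273.77335764 289.17077536]
[273.79279166 327.98238233]
[273.79626151 268.74504839]
cartridge_grip 0.63 [ 0.0003 -0.0016 -0.0168]
cartridge_key 0.7 [-0.0038  0.0057  0.0342]
t 11.35 tcp [0.5054 0.1772 0.1978] yaw_y 0.879 q6 -0.638 F [ 0.3 -0.5 -3.3] open 0.0156
delta [-0.2466, -0.2586, -0.0013] dist 0.357
 spin 2.234 -> q6 1.03
 spin -0.907 -> q6 -2.11
```

View pics/w5c.png

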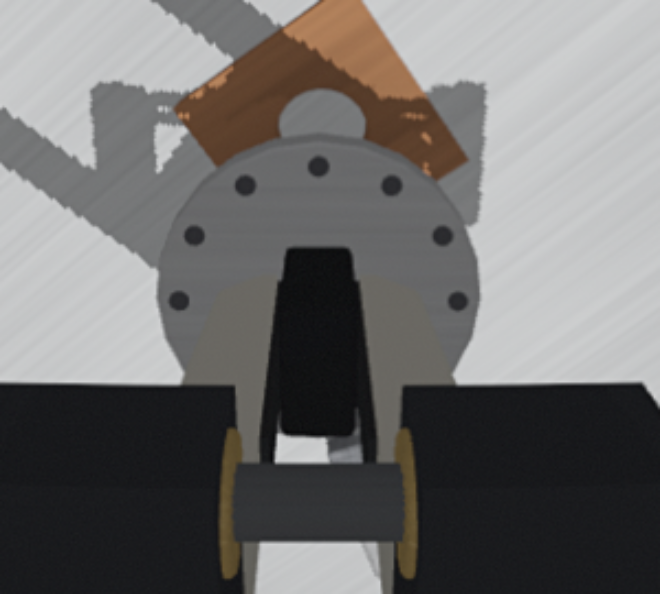

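```bash
python3 -m pendant '[{"delta_pos":[-0.02,-0.02,0],"spin":-0.05},{"delta_pos":[-0.05,-0.052,0],"spin":-0.15},{"delta_pos":[-0.08,-0.084,0],"spin":-0.27},{"delta_pos":[-0.11,-0.115,0],"spin":-0.39},{"delta_pos":[-0.14,-0.147,0],"spin":-0.51},{"delta_pos":[-0.17,-0.178,0],"spin":-0.63},{"delta_pos":[-0.2,-0.21,0],"spin":-0.75},{"delta_pos":[-0.225,-0.236,0],"spin":-0.85},{"delta_pos":[-0.2466,-0.2586,0],"spin":-0.907},{"delta_pos":[-0.2466,-0.2586,0],"spin":-0.907}]'
python3 - <<'E'
from h import *
plan([0.5305,-.1793,.095],.216+np.pi/2)
c=snap('wrist','w6.png')
for m in robot.mark_of('wrist','cartridge_key'): print(m['score'],w(c,m['location']).round(4))
E
```

```text
t: 12.35
tool_pos: [0.5291, -0.1827, 0.1962]
orientation: [0.333, -3.105, 0.003]
force: [0.8, 0.1, -3.4]
opening: 0.016
t 12.35 tcp [ 0.5291 -0.1827  0.1962] yaw_y 1.784 q6 -2.2 F [ 0.8  0.1 -3.4] open 0.016
delta [-0.004, 0.003, 0.1012] dist 0.101
 spin 3.139 -> q6 1.03
 spin -0.003 -> q6 -2.11
0.88 [ 0.5311 -0.1795  0.1627]
```

View pics/w6.png

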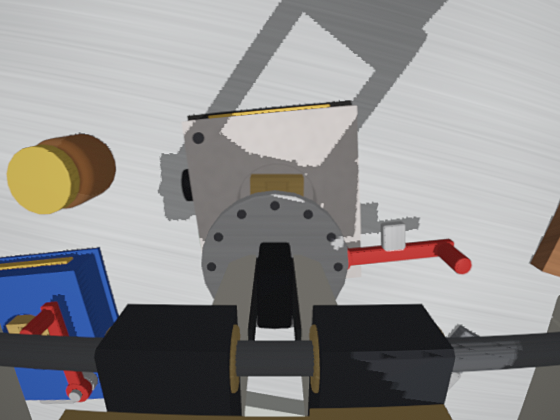

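```bash
python3 -m pendant '[{"delta_pos":[-0.004,0.003,0.02],"spin":0},{"delta_pos":[-0.004,0.003,0.05],"spin":0},{"delta_pos":[-0.004,0.003,0.08],"spin":0},{"delta_pos":[-0.004,0.003,0.1],"spin":0},{"delta_pos":[-0.004,0.003,0.1],"spin":0},{"delta_pos":[-0.004,0.003,0.1],"spin":0}]'
python3 - <<'E'
from h import *
I=cv2.imread('pics/w6.png');cv2.imwrite('pics/w6c.png',cv2.resize(I[150:220,220:330],None,fx=6,fy=6,interpolation=cv2.INTER_CUBIC))
plan([0.5305,-.1793,.07],.216+np.pi/2)
c=snap('wrist','w7.png');c=snap('scene');cv2.imwrite('pics/s2.png',cv2.resize(c['color'][170:280,160:320],None,fx=4.5,fy=4.5,interpolation=cv2.INTER_CUBIC))
E
```

```text
t: 13.05
tool_pos: [0.5304, -0.1746, 0.0961]
orientation: [0.333, -3.104, -0.002]
force: [0.3, -0.3, -3.2]
opening: 0.0159
t 13.05 tcp [ 0.5304 -0.1746  0.0961] yaw_y 1.785 q6 -2.186 F [ 0.3 -0.3 -3.2] open 0.0159
delta [0.0004, -0.0047, 0.0261] dist 0.027
 spin 3.14 -> q6 1.03
 spin -0.002 -> q6 -2.11
```

View pics/w7.png

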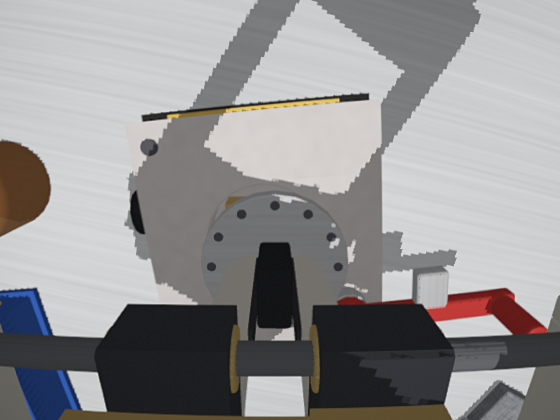

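View pics/s2.png

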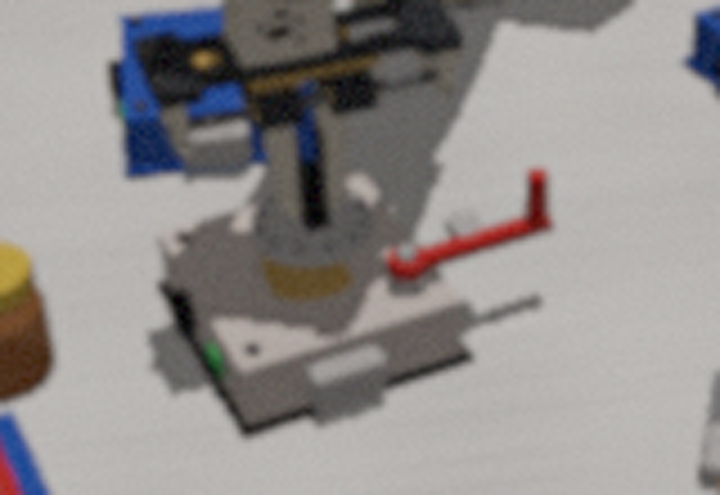

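View pics/w6c.png

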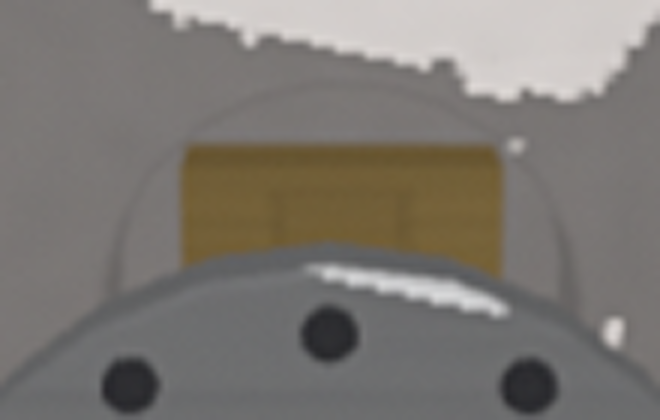

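```bash
python3 -m pendant '[{"delta_pos":[0,-0.005,-0.03],"spin":0},{"delta_pos":[0,-0.005,-0.07],"spin":0},{"delta_pos":[0,-0.005,-0.1],"spin":0},{"delta_pos":[0,-0.005,-0.1],"spin":0},{"delta_pos":[0,-0.005,-0.1],"spin":0},{"delta_pos":[0,-0.005,-0.1],"spin":0}]'
python3 - <<'E'
from h import *
c=snap('wrist');c=snap('wrist');s=robot.read_state();R=Ro.from_rotvec(s['orientation']).as_matrix()
print('x,y axes',R.T.round(3).tolist())
I=c['color']
cv2.imwrite('pics/w8c.png',cv2.resize(I[140:220,220:330],None,fx=6,fy=6,interpolation=cv2.INTER_CUBIC))
import json;json.dump({k:np.array(c[k]).tolist() for k in('R','t','camera_matrix','D')},open('c8.json','w'))
plan([0.5305,-.1793,.095],.216+np.pi/2)
print('axis proj z=.05',pix(c,[*s['tool_pos'][:2],.05]))
E
```

```text
t: 13.75
tool_pos: [0.5338, -0.1798, 0.1964]
orientation: [0.333, -3.105, -0.0]
force: [0.4, 0.4, -3.4]
opening: 0.0155
x,y axes [[-0.977, -0.212, 0.019], [-0.212, 0.977, 0.003], [-0.02, -0.001, -1.0]]
t 13.85 tcp [ 0.5334 -0.1797  0.1958] yaw_y 1.784 q6 -2.194 F [-0.3 -0.6 -3.9] open 0.016
delta [0.0008, 0.0007, 0.1009] dist 0.101
 spin 3.139 -> q6 1.03
 spin -0.002 -> q6 -2.11
axis proj z=.05 [273.17890975 201.21632068]
```

View pics/w8c.png

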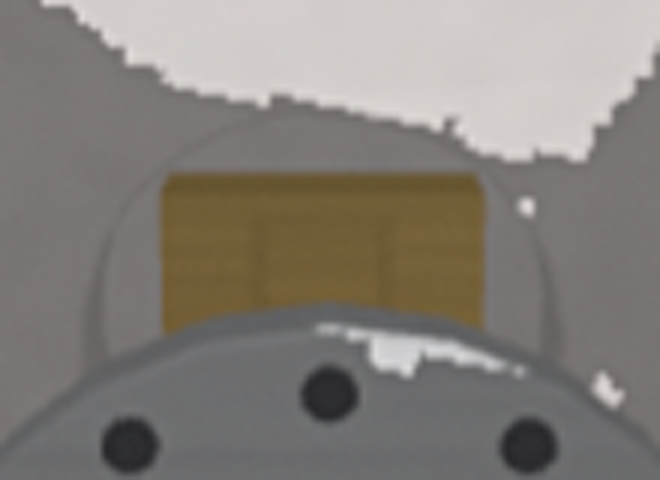

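```bash
python3 - <<'E'
from h import *
import json;c=json.load(open('c8.json'))
def P(u,v): return ray(c,(220+(u+.5)/6-.5,140+(v+.5)/6-.5),.05)
a,b=P(163,175),P(484,175);d=b-a;L=np.linalg.norm(d);u=d/L;print(a,b,L,'yaw',np.arctan2(u[1],u[0])-np.pi/2)
n=np.array([u[1],-u[0]]); print('centre',(a+b)[:2]/2+.024*n)
s1,s2=P(260,217),P(385,217);print('slot', (s1+s2)[:2]/2+.019*n, np.linalg.norm(s1-s2))
E
```

```text
[ 0.50954866 -0.20862324  0.05      ] [ 0.49959576 -0.16271798  0.05      ] 0.046971834531476166 yaw 0.21350915774485135
centre [ 0.52802725 -0.18058523]
slot [ 0.52927623 -0.18046894] 0.01837737576661424
```

```bash
python3 -m pendant '[{"delta_pos":[0.001,0,0.03],"spin":0},{"delta_pos":[0.001,0,0.06],"spin":0},{"delta_pos":[0.001,0,0.09],"spin":0},{"delta_pos":[0.001,0,0.1],"spin":0},{"delta_pos":[0.001,0,0.1],"spin":0},{"delta_pos":[0.001,0,0.1],"spin":0},{"delta_pos":[0.001,0,0.1],"spin":0},{"delta_pos":[0.001,0,0.1],"spin":0}]'
python3 - <<'E'
from h import *
plan([0.5305,-.1798,.068],.215+np.pi/2)
s=robot.read_state();print(Ro.from_rotvec(s['orientation']).as_matrix()[:,2].round(3))
E
```

```text
t: 14.65
tool_pos: [0.5317, -0.1806, 0.0978]
orientation: [0.333, -3.107, 0.001]
force: [-0.4, 0.4, -3.8]
opening: 0.0156
t 14.65 tcp [ 0.5317 -0.1806  0.0978] yaw_y 1.784 q6 -2.195 F [-0.4  0.4 -3.8] open 0.0156
delta [0.0005, 0.001, 0.0298] dist 0.03
 spin 3.14 -> q6 1.03
 spin -0.001 -> q6 -2.11
[-0.017 -0.002 -1.   ]
```

```bash
python3 -m pendant '[{"delta_pos":[0.001,0.001,0.005],"spin":0},{"delta_pos":[0.001,0.001,0.01],"spin":0},{"delta_pos":[0.001,0.001,0.014],"spin":0},{"delta_pos":[0.001,0.001,0.016],"spin":0},{"delta_pos":[0.001,0.001,0.018],"spin":0},{"delta_pos":[0.001,0.001,0.02],"spin":0},{"delta_pos":[0.001,0.001,0.02],"spin":0}]'
python3 - <<'E'
from h import *
plan([0.5305,-.1798,.068],.215+np.pi/2)
E
```

```text
t: 15.35
tool_pos: [0.53, -0.1798, 0.0774]
orientation: [0.333, -3.106, 0.001]
force: [-0.5, -0.3, -3.4]
opening: 0.0158
t 15.35 tcp [ 0.53   -0.1798  0.0774] yaw_y 1.784 q6 -2.194 F [-0.5 -0.3 -3.4] open 0.0158
delta [-0.0007, -0.0001, 0.0094] dist 0.009
 spin 3.14 -> q6 1.03
 spin -0.001 -> q6 -2.11
```

Key foot is 5 mm below the mouth with no extra force: it is in the slot. Continue.

```bash
python3 -m pendant '[{"delta_pos":[0,0,0.002],"spin":0},{"delta_pos":[0,0,0.004],"spin":0},{"delta_pos":[0,0,0.006],"spin":0},{"delta_pos":[0,0,0.008],"spin":0},{"delta_pos":[0,0,0.0095],"spin":0},{"delta_pos":[0,0,0.0095],"spin":0}]'
python3 - <<'E'
from h import *
plan([0.5305,-.1798,.068],.215+np.pi/2)
E
```

```text
t: 15.95
tool_pos: [0.5299, -0.1798, 0.0689]
orientation: [0.333, -3.106, 0.001]
force: [-5.4, 3.1, 6.5]
opening: 0.0158
t 15.95 tcp [ 0.5299 -0.1798  0.0689] yaw_y 1.784 q6 -2.194 F [-5.4  3.1  6.5] open 0.0158
delta [-0.0006, -0.0002, 0.0009] dist 0.001
 spin 3.14 -> q6 1.03
 spin -0.001 -> q6 -2.11
```

```bash
python3 -m pendant '[{"delta_pos":[0,0,0],"spin":0},{"delta_pos":[0,0,0],"spin":0},{"delta_pos":[0,0,0],"spin":0},{"delta_pos":[0,0,0],"spin":0},{"delta_pos":[0,0,-0.03],"spin":0},{"delta_pos":[0,0,-0.07],"spin":0},{"delta_pos":[0,0,-0.11],"spin":0},{"delta_pos":[0,0,-0.14],"spin":0},{"delta_pos":[0,0,-0.15],"spin":0},{"delta_pos":[0,0,-0.15],"spin":0}]' -1
python3 - <<'E'
from h import *
c=snap('wrist','w9.png');I=c['color']
g=I.max(2)
print('pred top c',pix(c,[.530,-.1798,.096]))
for l in ['cartridge_grip','lever_post','lever_pivot']:
  for m in robot.mark_of('wrist',l): print(l,round(m['score'],2),w(c,m['location']).round(4))
plan([0.536,-.026,.079],.32)
c=snap('scene');cv2.imwrite('pics/s3.png',cv2.resize(c['color'][170:280,160:320],None,fx=4.5,fy=4.5,interpolation=cv2.INTER_CUBIC))
E
```

```text
t: 16.95
tool_pos: [0.5335, -0.1799, 0.2205]
orientation: [0.333, -3.109, 0.003]
force: [0.2, -0.3, -1.2]
opening: 0.0904
pred top c [274.59310815 203.10657971]
cartridge_grip 0.82 [ 0.529  -0.1789  0.0824]
lever_post 0.76 [ 0.5336 -0.024   0.0918]
lever_post 0.53 [ 0.6804 -0.3719  0.0903]
lever_pivot 0.86 [ 0.5625 -0.1203  0.0664]
t 17.15 tcp [ 0.5313 -0.1789  0.2163] yaw_y 1.784 q6 -2.194 F [ 0.5  0.1 -0.1] open 0.0929
delta [-0.0398, 0.1479, 0.137] dist 0.206
 spin 1.464 -> q6 -0.37
```

View pics/w9.png

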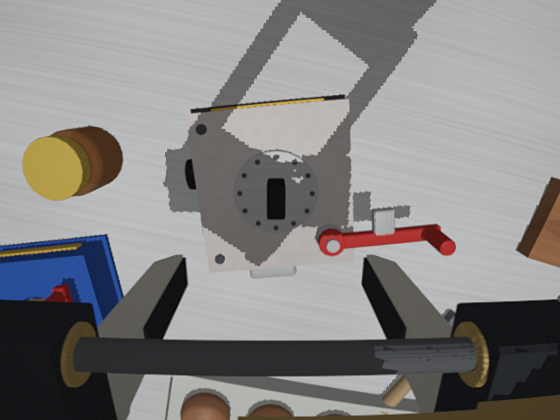

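View pics/s3.png

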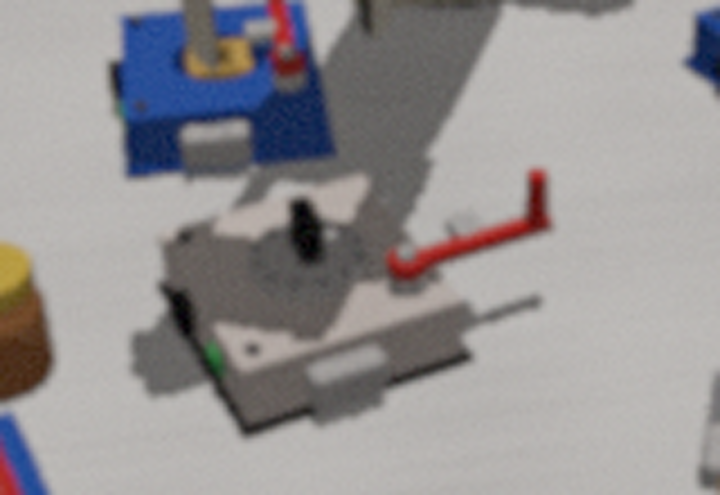

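```bash
python3 -m pendant '[{"delta_pos":[-0.004,0.015,0],"spin":0.14},{"delta_pos":[-0.008,0.03,0],"spin":0.28},{"delta_pos":[-0.012,0.045,0],"spin":0.42},{"delta_pos":[-0.016,0.06,0],"spin":0.56},{"delta_pos":[-0.02,0.075,0],"spin":0.7},{"delta_pos":[-0.024,0.09,0],"spin":0.84},{"delta_pos":[-0.028,0.105,0],"spin":0.98},{"delta_pos":[-0.032,0.12,0],"spin":1.12},{"delta_pos":[-0.036,0.135,0],"spin":1.26},{"delta_pos":[-0.04,0.148,0],"spin":1.4}]' -1
python3 -m pendant '[{"delta_pos":[0,0,0],"spin":0.05},{"delta_pos":[0,0,0],"spin":0.05},{"delta_pos":[0,0,0],"spin":0.05}]' -1
python3 - <<'E'
from h import *
c=snap('wrist','w10.png')
for m in robot.mark_of('wrist','lever_post'): print(w(c,m['location']).round(4))
plan([0.536,-.026,.079],.32)
print(ray(c,(0,0),.1))
E
```

```text
t: 18.2
tool_pos: [0.5383, -0.025, 0.2146]
orientation: [-1.753, -2.584, 0.021]
force: [-0.0, -0.3, -0.1]
opening: 0.0929
t: 18.5
tool_pos: [0.5378, -0.025, 0.2135]
orientation: [-1.813, -2.54, 0.023]
force: [-0.7, 0.2, 0.5]
opening: 0.0931
[ 0.5328 -0.0244  0.0927]
t 18.6 tcp [ 0.5381 -0.0253  0.2141] yaw_y 0.33 q6 -0.469 F [-0.3  0.5 -0.4] open 0.093
delta [-0.0011, 0.0009, 0.1351] dist 0.135
 spin 0.01 -> q6 -0.37
[0.27988549 0.06284799 0.1       ]
```

View pics/w10.png

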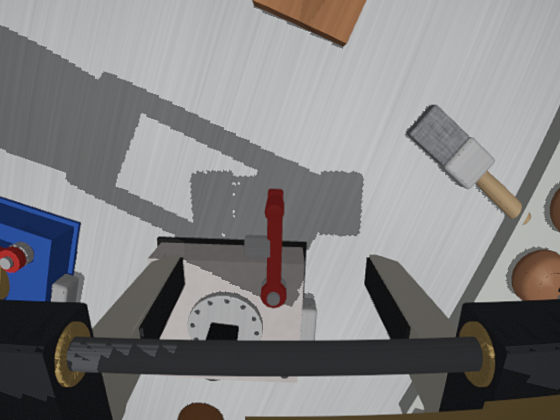

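Post is centred between the fingers (275,195–250). Descend and half-close.

```bash
python3 -m pendant '[{"delta_pos":[-0.001,0.001,0.03],"spin":0},{"delta_pos":[-0.001,0.001,0.07],"spin":0},{"delta_pos":[-0.001,0.001,0.11],"spin":0},{"delta_pos":[-0.001,0.001,0.135],"spin":0},{"delta_pos":[-0.001,0.001,0.135],"spin":0},{"delta_pos":[-0.001,0.001,0.135],"spin":0}]' -1
python3 -m pendant '[{"delta_pos":[0,0,0],"spin":0},{"delta_pos":[0,0,0],"spin":0},{"delta_pos":[0,0,0],"spin":0},{"delta_pos":[0,0,0],"spin":0},{"delta_pos":[0,0,0],"spin":0},{"delta_pos":[0,0,0],"spin":0},{"delta_pos":[0,0,0],"spin":0},{"delta_pos":[0,0,0],"spin":0}]' 0.45 10
cat > arc.py <<'E'
from h import *
import sys
s=robot.read_state();R=Ro.from_rotvec(s['orientation']).as_matrix();p0=s['tool_pos']
yy=np.arctan2(R[1,1],R[0,1]);th0=.305+np.pi/2-yy
print('t',s['t'],p0.round(4),'th tool',th0.round(3),s['opening'],s['force'].round(1))
piv=np.array([.563,-.117])
for th in np.arange(float(sys.argv[1]),float(sys.argv[2]),-.12):
  a=np.pi+.305-th; X=np.array([*(piv+.0947*np.array([np.cos(a),np.sin(a)])),.0795])
  print(round(th,2),(R.T@(X-p0)).round(3).tolist(),'spin',round(th-th0,2))
E
python3 arc.py 1.55 0.4
```

```text
t: 19.2
tool_pos: [0.5361, -0.0261, 0.0795]
orientation: [-1.814, -2.54, 0.023]
force: [0.3, -0.2, 0.4]
opening: 0.0933
t: 20.0
tool_pos: [0.536, -0.0262, 0.0794]
orientation: [-1.814, -2.54, 0.023]
force: [-0.4, -0.1, 0.6]
opening: 0.0334
t 20.0 [ 0.536  -0.0262  0.0794] th tool 1.545 0.03335463605879067 [-0.4 -0.1  0.6]
1.55 [0.0, -0.003, -0.0] spin 0.0
1.43 [-0.001, -0.015, 0.0] spin -0.12
1.31 [-0.003, -0.026, 0.0] spin -0.24
1.19 [-0.006, -0.037, 0.001] spin -0.36
1.07 [-0.011, -0.047, 0.001] spin -0.48
0.95 [-0.016, -0.057, 0.001] spin -0.6
0.83 [-0.023, -0.066, 0.001] spin -0.72
0.71 [-0.031, -0.074, 0.001] spin -0.84
0.59 [-0.04, -0.081, 0.001] spin -0.96
0.47 [-0.05, -0.087, 0.002] spin -1.08
```

```bash
python3 -m pendant '[{"delta_pos":[0,-0.003,0],"spin":0},{"delta_pos":[-0.001,-0.015,0],"spin":-0.12},{"delta_pos":[-0.003,-0.026,0],"spin":-0.24},{"delta_pos":[-0.006,-0.037,0],"spin":-0.36},{"delta_pos":[-0.011,-0.047,0],"spin":-0.48},{"delta_pos":[-0.016,-0.057,0],"spin":-0.6},{"delta_pos":[-0.023,-0.066,0],"spin":-0.72},{"delta_pos":[-0.031,-0.074,0],"spin":-0.84},{"delta_pos":[-0.04,-0.081,0],"spin":-0.96},{"delta_pos":[-0.04,-0.081,0],"spin":-0.96}]'
python3 arc.py 0.5 -0.2
```

```text
t: 21.0
tool_pos: [0.4717, -0.091, 0.0808]
orientation: [-0.434, -3.086, 0.006]
force: [-0.6, -0.6, 0.4]
opening: 0.0254
t 21.0 [ 0.4717 -0.091   0.0808] th tool 0.585 0.025425642403823237 [-0.6 -0.6  0.4]
0.5 [-0.001, -0.008, 0.001] spin -0.08
0.38 [-0.002, -0.019, 0.001] spin -0.2
0.26 [-0.005, -0.03, 0.001] spin -0.32
0.14 [-0.009, -0.041, 0.001] spin -0.44
0.02 [-0.015, -0.05, 0.001] spin -0.56
-0.1 [-0.022, -0.06, 0.001] spin -0.68
```

```bash
python3 -m pendant '[{"delta_pos":[-0.001,-0.008,0.001],"spin":-0.08},{"delta_pos":[-0.002,-0.019,0.001],"spin":-0.2},{"delta_pos":[-0.005,-0.03,0.001],"spin":-0.32},{"delta_pos":[-0.009,-0.041,0.001],"spin":-0.44},{"delta_pos":[-0.015,-0.05,0.001],"spin":-0.56},{"delta_pos":[-0.015,-0.05,0.001],"spin":-0.56}]'
python3 -m pendant '[{"delta_pos":[0,-0.002,0],"spin":0},{"delta_pos":[0,-0.003,0],"spin":0},{"delta_pos":[0,-0.004,0],"spin":0},{"delta_pos":[0,-0.004,0],"spin":0}]'
python3 arc.py 0 -0.2
```

```text
t: 21.6
tool_pos: [0.4726, -0.1437, 0.0799]
orientation: [0.432, -3.087, -0.005]
force: [-0.2, -0.1, -0.6]
opening: 0.0258
t: 22.0
tool_pos: [0.4735, -0.1472, 0.0797]
orientation: [0.43, -3.086, -0.005]
force: [-0.8, 1.4, -0.1]
opening: 0.0254
t 22.0 [ 0.4735 -0.1472  0.0797] th tool 0.028 0.02541040506944881 [-0.8  1.4 -0.1]
0.0 [0.0, 0.002, 0.0] spin -0.03
-0.12 [-0.001, -0.009, 0.0] spin -0.15
```

```bash
python3 -m pendant '[{"delta_pos":[0,-0.0015,0],"spin":0},{"delta_pos":[0,-0.003,0],"spin":0},{"delta_pos":[0,-0.003,0],"spin":0}]'
python3 -m pendant '[{"delta_pos":[0,-0.0015,0],"spin":0},{"delta_pos":[0,-0.003,0],"spin":0},{"delta_pos":[0,-0.003,0],"spin":0}]'
python3 arc.py 0 -0.1
python3 - <<'E'
from h import *
snap('wrist','w11.png')
E
```

```text
t: 22.3
tool_pos: [0.4743, -0.1502, 0.0797]
orientation: [0.43, -3.086, -0.005]
force: [-0.7, 0.7, -0.3]
opening: 0.0257
t: 22.6
tool_pos: [0.4746, -0.1515, 0.0795]
orientation: [0.43, -3.085, -0.01]
force: [-4.0, 10.2, 5.6]
opening: 0.0256
t 22.6 [ 0.4746 -0.1515  0.0795] th tool 0.028 0.02558225449477575 [-4.  10.2  5.6]
0.0 [0.0, 0.006, 0.0] spin -0.03
```

View pics/w11.png

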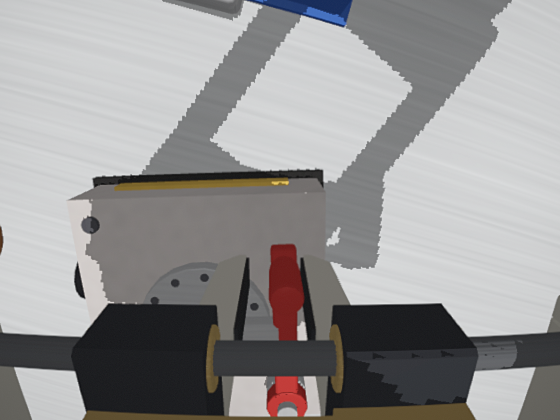

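```bash
python3 -m pendant '[{"delta_pos":[0,0.002,0],"spin":0},{"delta_pos":[0,0.004,0],"spin":0},{"delta_pos":[0,0.004,0],"spin":0},{"delta_pos":[0,0.004,0],"spin":0},{"delta_pos":[0,0.004,0],"spin":0},{"delta_pos":[0,0.004,-0.03],"spin":0},{"delta_pos":[0,0.004,-0.07],"spin":0},{"delta_pos":[0,0.004,-0.11],"spin":0},{"delta_pos":[0,0.004,-0.15],"spin":0},{"delta_pos":[0,0.004,-0.17],"spin":0}]' -1
python3 -m pendant '[{"delta_pos":[-0.03,0,0],"spin":0},{"delta_pos":[-0.06,0,0],"spin":0},{"delta_pos":[-0.1,0,0],"spin":0},{"delta_pos":[-0.12,-0.02,0],"spin":0},{"delta_pos":[-0.12,-0.02,0],"spin":0},{"delta_pos":[-0.12,-0.02,0],"spin":0}]' -1
python3 - <<'E'
from h import *
c=snap('wrist');c=snap('wrist','w12.png')
P={}
for l in ['cartridge_grip','lever_post','lever_pivot','mill']:
  for m in robot.mark_of('wrist',l): print(l,round(m['score'],2),w(c,m['location']).round(4))
c=snap('scene');cv2.imwrite('pics/s4.png',cv2.resize(c['color'][170:280,160:320],None,fx=4.5,fy=4.5,interpolation=cv2.INTER_CUBIC))
E
```

```text
t: 23.65
tool_pos: [0.4796, -0.1488, 0.2539]
orientation: [0.43, -3.09, -0.006]
force: [0.1, -0.0, 0.0]
opening: 0.0927
t: 24.25
tool_pos: [0.6003, -0.1354, 0.2505]
orientation: [0.43, -3.089, -0.007]
force: [0.6, 0.9, -0.3]
opening: 0.0935
cartridge_grip 0.55 [ 0.5277 -0.1795  0.0824]
lever_post 0.95 [ 0.6849 -0.3693  0.0953]
lever_post 0.83 [ 0.4711 -0.1423  0.0927]
lever_post 0.36 [ 0.5335 -0.1739  0.0325]
lever_pivot 0.78 [ 0.7714 -0.3451  0.0647]
lever_pivot 0.61 [ 0.5621 -0.1195  0.0676]
mill 0.57 [ 0.741  -0.4053 -0.0039]
```

View pics/w12.png

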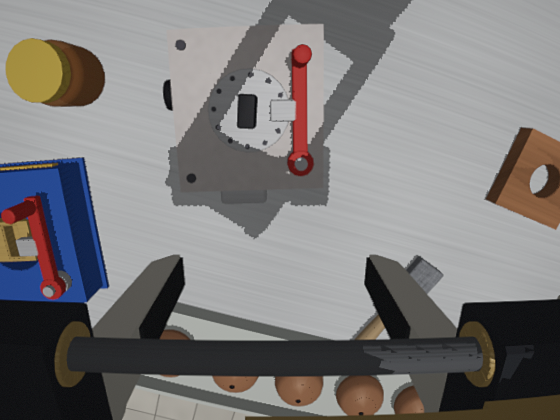

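View pics/s4.png

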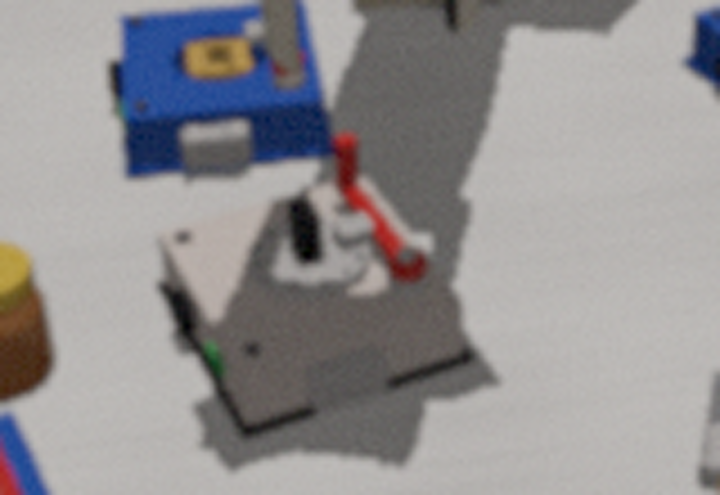

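```bash
python3 - <<'E'
from h import *
c=snap('wrist')
I=c['color'];cv2.imwrite('pics/w13c.png',cv2.resize(I[10:210,150:350],None,fx=3,fy=3,interpolation=cv2.INTER_CUBIC))
a=ray(c,(302,54),.109);p=ray(c,(301,163),.078);d=a-p
print(a,p,'lever',np.pi+.305-(np.arctan2(d[1],d[0])%(2*np.pi)))
e1,e2=ray(c,(323,24),.05),ray(c,(327,190),.05);d=e1-e2;print('block yaw',np.arctan2(d[1],d[0])%(2*np.pi)-np.pi)
t=robot.read_camera('top');cv2.imwrite('pics/t2.png',t['color'])
E
```

```text
[ 0.47400819 -0.14617287  0.109     ] [ 0.56332608 -0.11746972  0.078     ] lever -0.005935664106335281
block yaw 0.3332823642323972
```

View pics/w13c.png

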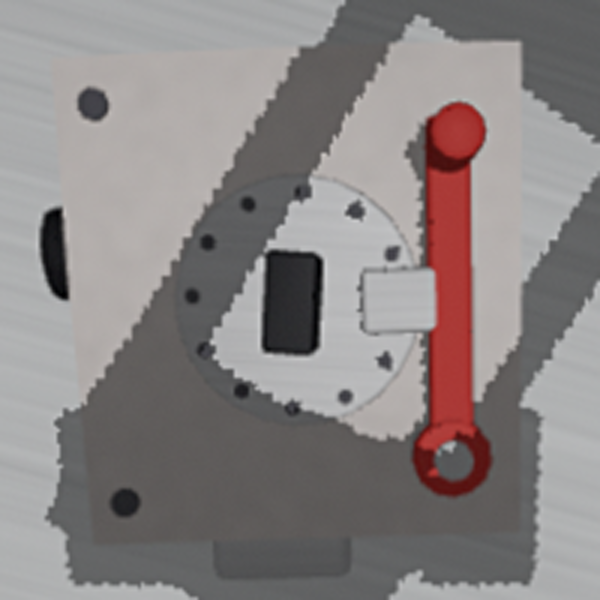

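View pics/t2.png

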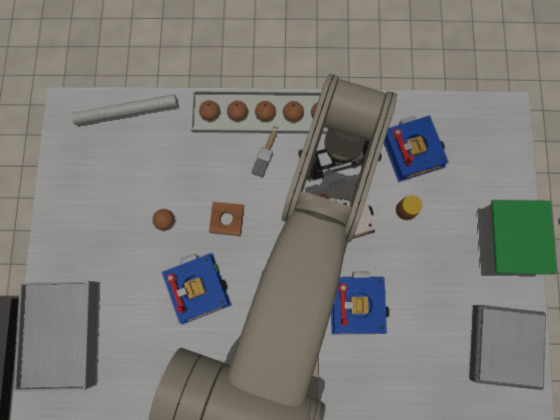

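```bash
python3 -c "
from h import *
print(robot.close_job(), robot.read_state()['t'])"
```

```text
the job is handed in; nothing more can be done
the job is handed in; nothing more can be done
```

The white mill is ready, and I handed the job in shortly after 24 s on the robot clock. I swung the red lever open to about 1.55 rad, lifted the cartridge off its block and fitted it key-first into the drive slot. Then I pushed the lever back to its stop.

**Checks that agreed:**
- **Key and flange:** the key entered the slot without extra force. The downward move met contact at TCP z 0.0689 m, where a seated flange should stop it. The network then put the grip point at 82.4 mm, against 82 mm expected when seated.
- **Lever:** it met its stop at about 10 N. After release its angle measured about -0.006 rad, with the pad over the flange.
- **Other things:** the jar, bun and brush look unmoved in the last top picture.

**Checks that disagreed slightly:**
- **Block yaw:** it came out as 0.305 rad in one measurement and 0.333 rad in the last. With the later value the lever angle would be about 0.02 rad, so I rely on the stop contact for "fully home".
- **Tool tilt:** the tool was about 1° off vertical while inserting the cartridge, and it did no harm.

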